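# Clear the pill counter and open the safety-capped bottle

### The arm

A 6-joint arm with a two-finger parallel gripper is mounted at the origin on the work surface. World frame = base frame: x ahead of the robot, y to its left, z up, the work surface at z = 0. Lengths are in m, angles in rad, forces in N, time in s.
With the tool pointing down it reaches from about 0.375 to 0.9 m from the base axis. Payload 3.1 kg.
Tool frame: the origin (TCP) lies midway between the tips of the shut fingers; the grasp point (between the pads) lies 19 mm behind it; x points along the fingers, y is the direction in which the jaws open and shut, and the axes are right-handed (so a half turn about x gives the same grasp; the last joint's range is limited). The gripper opens to 87 mm and grips with 3 to 60 N. Pads are 19 mm wide; open, the fingers measure 117 mm over their backs; the gripper's body (75 mm by 190 mm) begins 51 mm behind the grasp point.
Start: joints at [-1.476, 0.527, 1.433, -0, 1.181, -0.178], TCP at [0.169, -0.602, 0.198] pointing down, gripper open.
Joint ranges: [-3.08, 3.08], [-0.75, 2.2], [0.22, 2.44], [-1.43, 4.57], [0, 2.65], [-2.85, 2.85]. Speed limits (rad/s): [2.79, 2.79, 3.14, 3.14, 3.14, 3.14].

### API

Orientations are given as a unit quaternion [x, y, z, w].
In Python, from rig import get_obs, imaging, robot gives the robot as it stands.
- The arm moves only by the shell command python3 -m inch 'ROWS' [FORCE]. ROWS is JSON, a list of rows, each a list of 3 entries, a list of its own where there are three numbers: the finger opening in mm, from 0 to 87, then the shift along the tool's x, y, z in mm, then the turn, a rotation vector about the tool's x, y, z in degrees. In form: [[grip, [dx, dy, dz], [wx, wy, wz]], ...]. A call has 1 to 12 rows; each row shifts and turns the pose as measured when the row begins, along the tool's axes as they then stand; what a row does not reach is not made up. A row lasts 1/8 s, in which the tool goes at most 62.5 mm and 10.7 degrees, less where a joint would pass 70% of its speed; a pose out of reach is approached as far as the arm can. A call with a gripper value outside its range is refused whole. The fingers move at their own pace and stop on an object; FORCE is the grip in N (left out, the last holds). Time passes only in rows, so rows that do not move let the fingers close. It gives the time, the measured TCP pose, the force and the opening at its end, in the units of the state.
- get_obs(): the state, without advancing time (a new reading comes with each control period).
- imaging.camera(name): name is "scene" or "top"; returns the picture (420x560x3 uint8, red, green, blue); there is no depth.
- imaging.camera_params(name): a dict with "camera_matrix" (3x3 intrinsics, pixels), "k1" (the pictures are not rectified: a ray, as slopes to the right and down, at radius r is drawn at 1 + k1 r^2 times it, then the intrinsics apply), "xyz" and "rotation" of the camera in the world. Camera axes: x right, y down, z forward; pixel columns grow to the right and rows downward; lengths in m; the calibration is good to about 2 mm. A picture is of the moment at which its call begins. camera_params takes no time and is no camera call.
- robot.hand_in(): hands the job in, once; it reports no verdict.
Trained networks look in the newest picture that a camera, given by its name, has taken for a name from the list of things; names that differ only in an ending like _2 or _b are one class to them, and where a whole thing is asked for, a point or a joint stands for the part that bears it (a point fixed in the world has none). Each returns a list of dicts, best first, with "confidence" (0 to 1); they miss things now and then, are a little off and sometimes report something else, mostly with a low value. They report only what shows in the picture. A call takes as long as a camera call. They do not tell look-alikes from the thing itself.
- imaging.cut_out(camera, target): "pixels" (420x560 bool, what is visible of it) and "box" ([centre column, centre row, width, height] in pixels, round what is visible of it).
- imaging.tip_of(camera, target): "pixel" ([column, row] in pixels: a listed point, or the origin of a listed thing).
The state is a dict: "time": time; "q": joint angles; "joint_velocities": joint speeds; "joint_torque": joint torques, N m; "position": TCP position; "tool_rot": TCP orientation; "ft_force": force on the tool from outside, world axes, zero at the start; "moment": the same for the moment, N m; "grip_width": finger opening in m.
Only numpy, scipy, OpenCV 4.12 (cv2) and the standard library are available. Lean on these libraries where they do the work, as an engineer would, in place of code of your own. Each camera call takes 0.05 s, during which the arm holds its last target. There are 200 camera calls.

### The job

Get the pill counter ready for the next medicine: with the scraper block, wipe the three leftover tablets along the plate and off its open end into the trough (do not touch the tablets with the fingers), and stand the scraper upright back on the table. Then open the medicine bottle in the stand: press its push-and-turn cap down, keep it down while twisting it about a sixth of a turn anticlockwise, and lift it off. Finish while still holding the cap, level and still, about 6 cm straight above the bottle, and leave everything else on the table alone.

Things in the scene. Friction and masses are not known exactly. Their poses are not given: they have to be found in the camera images.
- counter: pill counter, fixed: a grey plastic plate with a grey trough at its +y end. 130 mm along x, 202 mm along y. Origin: on the table under its middle; z up. The plate spans y = -100 to +30 mm at height 35 mm; side rims 10 mm higher leave a lane 120 mm wide (x = -60 to +60 mm), open at both ends. Wipe the tablets in its +y direction
- plate_mid (a point): middle of the plate's upper face, same axes as the counter
- trough_mid (a point): middle of the trough's inner floor, 4 mm above the table, same axes as the counter. The trough spans counter y = 30 to 97 mm inside, 120 mm along x; outer walls 28 mm high, so the plate's end stands 31 mm above the floor
- tablet1: white round tablet, 20 mm across and 8 mm thick, 10 g, lying flat on the plate, within 45 mm of the lane's mid-line and at counter y = -30 to +15 mm at the start. Origin: centre of its underside
- tablet2: a second tablet, the same
- tablet3: a third tablet, the same
- scraper: scraper block standing loose on the table: a black rubber foot 108 mm long (its x), 30 mm thick (its y), 22 mm high, and above it a white grip 90 mm long, 22 mm thick, up to 60 mm height, 120 g. Origin: centre of its underside; z up. Take it by the grip across its thickness (its y). It fits the counter's lane with 6 mm to spare at each end
- bottle: amber medicine bottle 44 mm across, clamped in a weighted stand that does not move (foot 110 mm square and 12 mm high, grey collar 60 mm across up to height 42 mm). Origin: on the table under the bottle's axis; z up
- bottle_mouth (a point): centre of the bottle's rim, on its axis, 118 mm above the table. Shoulder of the bottle at height 97 mm; above it a neck 30 mm across with three outward lugs (38 mm across) that hold the cap
- cap: white ribbed cap, 48 mm across, 34 mm high, 30 g. Origin: centre of its lower edge, 106 mm above the table when locked; z up. Its x starts along the bottle's x. Locked until pressed down 5.5 mm or more (8 at most) against a spring; then it turns anticlockwise (seen from above) only: keep it down for 45 degrees, lift it straight off at 48 to 75 (aim at 60); stop at about 82
- spring_disc (a joint): spring disc in the bottle's mouth that carries the cap: m pushed down. About 0.001 with the cap locked, 0.009 when the cap is fully down, 0 when the cap is off; it pushes up with about 6 N locked and 14 N fully down
- pump_bottle: bystander, not to be moved: clear pump bottle, 60 mm across, 168 mm high. Origin: centre of its underside
- tape: bystander, not to be moved: roll of tape lying flat, 60 mm across, 24 mm high. Origin: centre of its underside
- cassette1: bystander, not to be moved: flat white test cassette, 66 x 21 x 5 mm. Origin: centre of its underside
- cassette2: bystander, not to be moved: a second test cassette, the same. Origin: centre of its underside
- jar: bystander, not to be moved: small amber jar, 40 mm across, 60 mm high. Origin: centre of its underside
Mind the look-alikes: they are no part of the job. Leave any purple or turquoise look-alike of the cap alone.

How it is judged:
By the outcome, as a careful person would: the job done as asked, in the order asked, and still so for the second after the job is handed in, while the arm keeps its last pose, push and grip.
It also fails if it takes over 58 s, if anything falls off the work surface, if the arm or the gripper's body presses on something with over 40 N, if the wrist force passes 120 N, or if a joint passes its speed limit or range.

## Working session

There is one attempt and no reset: what is moved stays moved. The work goes in short steps, Python scripts to look and compute and a shell command to move; the robot and the scene stay as the last step left them, time stands still between calls to the robot, and variables do not carry over. Pictures are saved under pics/ and viewed, about 8 in all and at most 12, crops included, and the job is handed in when it is done.

```bash
mkdir -p pics; ls; cat > h.py <<'E'
import numpy as np, cv2, json
from rig import get_obs, imaging, robot
from scipy.spatial.transform import Rotation as R
def ray(cam,px):
    p=imaging.camera_params(cam);K=np.array(p["camera_matrix"]);k=p["k1"]
    d=np.array([(px[0]-K[0,2])/K[0,0],(px[1]-K[1,2])/K[1,1]]);u=d.copy()
    for _ in range(30): u=d/(1+k*(u@u))
    M=np.array(p["rotation"]); M=M if M.shape==(3,3) else R.from_quat(M).as_matrix()
    return np.array(p["xyz"]),M@np.array([u[0],u[1],1])
def at(cam,px,z):
    o,d=ray(cam,px);return o+d*(z-o[2])/d[2]
def proj(cam,X):
    p=imaging.camera_params(cam);K=np.array(p["camera_matrix"]);M=np.array(p["rotation"]);M=M if M.shape==(3,3) else R.from_quat(M).as_matrix()
    c=M.T@(np.array(X)-np.array(p["xyz"]));u=c[:2]/c[2];u=u*(1+p["k1"]*(u@u));return K[:2,:2]@u+K[:2,2]
E
python3 - <<'E'
from h import *
for c in("scene","top"):
    im=imaging.camera(c);cv2.imwrite(f"pics/{c}0.png",im[:,:,::-1]);print(c,imaging.camera_params(c))
    for n,z in [("counter",0),("plate_mid",.035),("trough_mid",.004),("tablet1",.035),("scraper",0),("bottle",0),("bottle_mouth",.118),("cap",.106)]:
        for r in imaging.tip_of(c,n)[:4]:
            print(n,round(r["confidence"],2),np.round(r["pixel"],1),np.round(at(c,r["pixel"],z),4)[:2])
o=get_obs();print(o["time"],o["position"],R.from_quat(o["tool_rot"]).as_matrix().round(3))
E
```

```text
pics
scene {'camera_matrix': array([[395.16701674,   0.        , 275.84297714],
       [  0.        , 395.16701674, 207.39829084],
       [  0.        ,   0.        ,   1.        ]]), 'k1': 0.027303373699494864, 'xyz': array([1.10561223, 0.15210043, 0.83128483]), 'rotation': array([ 0.58101425,  0.75171893, -0.24281593, -0.195912  ])}
counter 0.56 [189.1 193.3] [ 0.5245 -0.2252]
plate_mid 0.6 [174.4 182.3] [ 0.5246 -0.2597]
plate_mid 0.2 [442.4 249.5] [0.5536 0.4204]
trough_mid 0.66 [210.6 198.3] [ 0.5285 -0.1626]
tablet1 0.46 [130.  173.2] [ 0.5257 -0.3845]
tablet1 0.45 [181.9 197.4] [ 0.5661 -0.2219]
tablet1 0.4 [191.8 171.8] [ 0.4788 -0.2296]
tablet1 0.37 [191.6 186.3] [ 0.5257 -0.2117]
scraper 0.83 [270.2 216.7] [0.5428 0.0036]
bottle 0.96 [356.4 241.1] [0.5592 0.2275]
bottle_mouth 0.87 [365.4 208.7] [0.5468 0.2252]
cap 0.89 [403.3 269.5] [0.672  0.3195]
cap 0.84 [311.7 221.5] [0.6035 0.1151]
cap 0.56 [368.2 210. ] [0.5394 0.2331]
cap 0.5 [272.5 214.9] [0.6084 0.0263]
top {'camera_matrix': array([[546.62668701,   0.        , 286.95450184],
       [  0.        , 546.62668701, 200.
[... 291 characters left out ...]
[ 0.5142 -0.2644]
trough_mid 0.74 [340.5 218.5] [ 0.535  -0.1608]
tablet1 0.59 [365.  236.6] [ 0.4804 -0.227 ]
tablet1 0.58 [361.1 207.1] [ 0.5651 -0.2172]
tablet1 0.52 [339.9 218.6] [ 0.5323 -0.1555]
tablet1 0.51 [309.7 173.2] [ 0.6635 -0.0703]
scraper 0.91 [285.3 221.7] [ 5.266e-01 -1.000e-04]
bottle 0.86 [207.5 214.2] [0.5488 0.2268]
bottle 0.68 [275.2 172. ] [0.6729 0.0291]
bottle_mouth 0.6 [203.3 214.6] [0.5373 0.2231]
cap 0.77 [244.1 219.9] [0.5237 0.1133]
cap 0.75 [202.9 210.3] [0.5501 0.226 ]
cap 0.51 [168.5 193.7] [0.5959 0.3219]
cap 0.23 [361.8 225.5] [ 0.5074 -0.2072]
0.9 [ 0.16901389 -0.60168849  0.19805425] [[ 0.     0.27  -0.963]
 [ 0.    -0.963 -0.27 ]
 [-1.     0.    -0.   ]]
```

View pics/scene0.png

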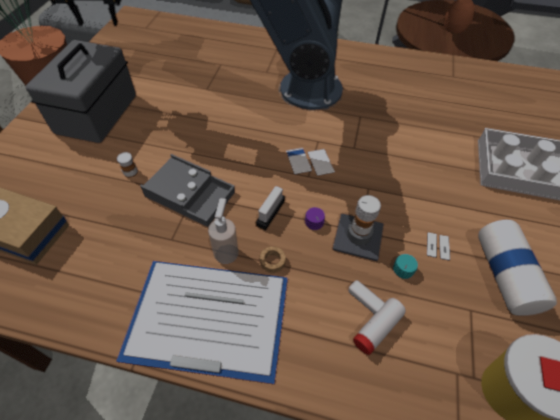

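View pics/top0.png

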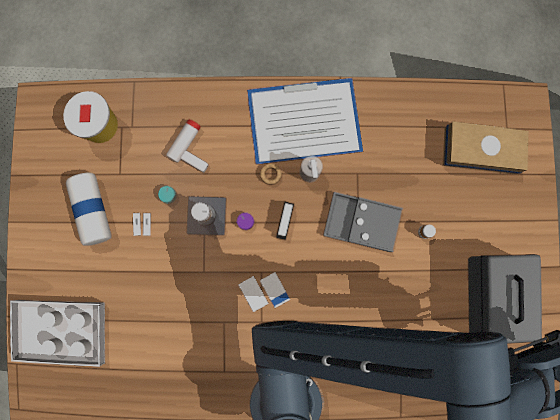

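The counter is at top (363,222) with its trough to the left. The scraper is at (285,220). The white cap sits on the bottle in the stand at (204,211); the purple (245,221) and turquoise (167,194) caps lying on the table are the look-alikes. Next I'll refine the poses by fitting silhouettes.

```bash
cat >> h.py <<'E'
from scipy.optimize import minimize
def box(x0,x1,y0,y1,z0,z1): return np.array([[x,y,z] for x in(x0,x1) for y in(y0,y1) for z in(z0,z1)])/1e3
def cyl(d,z0,z1): return np.array([[d/2*np.cos(a),d/2*np.sin(a),z] for a in np.linspace(0,6.28,24) for z in(z0,z1)])/1e3
MOD={"counter":[box(-65,65,-101,30,0,35),box(-65,-60,-101,30,0,45),box(60,65,-101,30,0,45),box(-65,65,30,101,0,28)],
"scraper":[box(-54,54,-15,15,0,22),box(-45,45,-11,11,22,60)],"cap":[cyl(48,0,34)],}
def sil(cam,name,p,z):
    m=np.zeros((420*4,560*4),np.uint8);r=R.from_euler("z",p[2]).as_matrix()
    for b in MOD[name]:
        X=b@r.T+[p[0],p[1],z]
        q=np.array([proj(cam,x) for x in X]);cv2.fillConvexPoly(m,cv2.convexHull((q*4+1.5).astype(np.float32)).astype(np.int32),1)
    return cv2.resize(m*255,(560,420),interpolation=cv2.INTER_AREA)/255.
def fit(name,masks,p0,z=0):
    def cost(v):
        p=np.array(v)*[.01,.01,.1];c=0
        for cam,m in masks.items():
            s=sil(cam,name,p,z);c+=1-np.minimum(s,m).sum()/np.maximum(s,m).sum()
        return c
    v0=np.array(p0)/[.01,.01,.1]
    r=minimize(cost,v0,method="Nelder-Mead",options=dict(initial_simplex=[v0,v0+[.8,0,0],v0+[0,.8,0],v0+[0,0,1]],xatol=.01,fatol=1e-4,maxfev=150))
    return r.x*[.01,.01,.1],r.fun
E
python3 - <<'E'
from h import *
img={c:imaging.camera(c) for c in("top","scene")}
seed={"counter":(.52,-.22,-.15),"scraper":(.53,.001,1.4),"cap":(.545,.226,0)}
for n,z in(("counter",0),("scraper",0),("cap",.106)):
    ms={}
    for c in img:
        best=None
        t=proj(c,[*seed[n][:2],z+.02])
        for r in imaging.cut_out(c,n):
            b=r["box"]
            if np.hypot(b[0]-t[0],b[1]-t[1])<18: ms[c]=r["pixels"].astype(float);print(n,c,np.round(r["confidence"],2),np.round(b,1));break
    for k in ([["top"],["scene"],["top","scene"]]):
        k=[c for c in k if c in ms]
        if k: p,f=fit(n,{c:ms[c] for c in k},seed[n],z);print(n,k,p.round(4),np.degrees(p[2]).round(1),round(f,3))
    for c in img:
        s=(sil(c,n,p,z)>.5).astype(np.uint8);cs,_=cv2.findContours(s,0,2)
        im=img[c].copy() if c+"v" not in globals() else globals()[c+"v"]
        cv2.drawContours(im,cs,-1,(255,0,0),1);globals()[c+"v"]=im
a=cv2.resize(topv[150:270,180:420],None,fx=3.3,fy=2.5*1.32,interpolation=2)[:,:790]
cv2.imwrite("pics/fit_top.png",a[:,:,::-1])
E
```

```text
counter top 0.95 [361.  223.6  78.6  54.1]
counter scene 0.66 [185.2 188.8  97.1  71.9]
counter ['top'] [ 0.5232 -0.222  -0.2371] -13.6 0.081Traceback (most recent call last):
  File "<stdin>", line 14, in <module>
  File "h.py", line 33, in fit
    r=minimize(cost,v0,method="Nelder-Mead",options=dict(initial_simplex=[v0,v0+[.8,0,0],v0+[0,.8,0],v0+[0,0,1]],xatol=.01,fatol=1e-4,maxfev=150))
    res = _minimize_neldermead(fun, x0, args, callback, bounds=bounds,
                               **options)
    fxe = func(xe)
    fx = function(np.copy(x), *(wrapper_args + args))
  File "h.py", line 30, in cost
    s=sil(cam,name,p,z);c+=1-np.minimum(s,m).sum()/np.maximum(s,m).sum()
  File "h.py", line 24, in sil
    q=np.array([proj(cam,x) for x in X]);cv2.fillConvexPoly(m,cv2.convexHull((q*4+1.5).astype(np.float32)).astype(np.int32),1)
                ~~~~^^^^^^^
  File "h.py", line 13, in proj
    p=imaging.camera_params(cam);K=np.array(p["camera_matrix"]);M=np.array(p["rotation"]);M=M if M.shape==(3,3) else R.from_quat(M).as_matrix()
ValueError: time passes only in moves, steps and waits
```

```bash
sed -i 's/imaging.camera_params(cam)/PAR(cam)/; s/^import numpy.*/&\nfrom functools import lru_cache/' h.py; cat >> h.py <<'E'
@lru_cache
def PAR(cam): return imaging.camera_params(cam)
E
cat > fitall.py <<'E'
from h import *
img={c:imaging.camera(c) for c in("top","scene")}
seed={"counter":(.523,-.22,-.2),"scraper":(.53,.001,1.4),"cap":(.545,.226,0)}
V={c:cv2.resize(img[c],None,fx=4,fy=4,interpolation=2) for c in img}
for n,z in(("counter",0),("scraper",0),("cap",.106)):
    ms={}
    for c in img:
        t=proj(c,[*seed[n][:2],z+.02])
        for r in imaging.cut_out(c,n):
            b=r["box"]
            if np.hypot(b[0]-t[0],b[1]-t[1])<18: ms[c]=r["pixels"].astype(float);print(n,c,np.round(r["confidence"],2),np.round(b,1));break
    for k in ([["top"],["scene"],["top","scene"]]):
        k=[c for c in k if c in ms]
        if k: p,f=fit(n,{c:ms[c] for c in k},seed[n],z);print(n,k,p.round(4),np.degrees(p[2]).round(1),round(f,3))
    for c in img:
        s=(cv2.resize(sil(c,n,p,z),None,fx=4,fy=4)>.5).astype(np.uint8);cs,_=cv2.findContours(s,0,2)
        cv2.drawContours(V[c],cs,-1,(255,0,0),1)
a=np.vstack([V["top"][680:1040,720:1520][::1,::1],cv2.resize(V["scene"][560:1080,520:1600],(800,385))])
a=cv2.resize(a,(800,600)) if a.shape[0]>600 else a
cv2.imwrite("pics/fit.png",a[:,:,::-1])
print(get_obs()["time"])
E
python3 fitall.py
```

```text
counter top 0.93 [362.1 224.1  80.4  57.5]
counter scene 0.57 [186.3 190.6  94.5  71.1]
counter ['top'] [ 0.5237 -0.2211 -0.2417] -13.8 0.062
counter ['scene'] [ 0.5268 -0.2234 -0.2607] -14.9 0.092
counter ['top', 'scene'] [ 0.5248 -0.2222 -0.2401] -13.8 0.17
scraper top 0.57 [284.2 222.5  18.   36.8]
scraper scene 0.68 [271.1 208.5  23.   41.6]
scraper ['top'] [0.5274 0.0029 2.8948] 165.9 0.064
scraper ['scene'] [5.3300e-01 8.0000e-04 2.9271e+00] 167.7 0.14
scraper ['top', 'scene'] [5.2800e-01 2.7000e-03 2.8958e+00] 165.9 0.241
cap top 0.86 [201.2 212.2  15.6  16.8]
cap scene 0.68 [368.  209.9  26.6  26. ]
cap ['top'] [ 0.5441  0.23   -0.0142] -0.8 0.057
cap ['scene'] [ 0.5487  0.2302 -0.04  ] -2.3 0.098
cap ['top', 'scene'] [ 0.5457  0.2303 -0.0454] -2.6 0.214
1.5
```

View pics/fit.png

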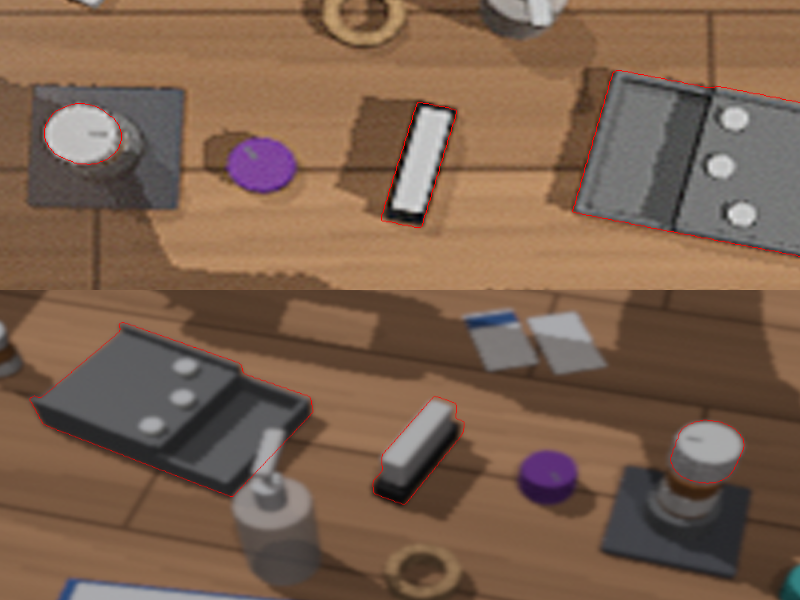

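The outlines match in both views: counter (0.5245,-0.222) at yaw -13.8°, scraper (0.528,0.0025) at -14.1°, cap (0.5455,0.230). The three tablets lie on the plate near the trough edge. I'm moving to the scraper.

```bash
python3 -m inch '[[87,[0,0,0],[9.9,0,0]],[87,[0,0,0],[9.9,0,0]],[87,[0,0,0],[9.9,0,0]],[87,[0,-56,-16.7],[0,0,0]],[87,[0,-56,-16.7],[0,0,0]],[87,[0,-56,-16.7],[0,0,0]],[87,[0,-56,-16.7],[0,0,0]],[87,[0,-56,-16.7],[0,0,0]],[87,[0,-56,-16.7],[0,0,0]],[87,[0,-56,-16.7],[0,0,0]],[87,[0,-56,-16.7],[0,0,0]],[87,[0,-56,-16.7],[0,0,0]]]' 40
cat > to.py <<'E'
import sys
from h import *
o=get_obs();M=R.from_quat(o["tool_rot"]).as_matrix();t=np.array([float(a) for a in sys.argv[1:4]])
yaw=np.degrees(np.arctan2(M[1,1],M[0,1]))
print("t",o["time"],"pos",o["position"].round(4) if hasattr(o["position"],"round") else o["position"],"yaw",yaw.round(2),"tilt",M[2].round(4),"q",np.round(o["q"],2),"F",np.round(o["ft_force"],1),"w",o["grip_width"])
print("shift mm",((t-np.array(o["position"]))@M*1e3).round(1))
if len(sys.argv)>4: print("turn x",round((yaw-float(sys.argv[4])+180)%360-180,1))
E
python3 to.py .528 .0025 .15 -104.1
```

```text
time: 3.0
position: [0.4537, -0.149, 0.1979]
tool_rot: [0.703, -0.099, -0.698, -0.093]
ft_force: [1.6, -0.4, -0.3]
grip_width: 0.0873
t 3.0 pos [ 0.4537 -0.149   0.1979] yaw -105.64 tilt [-0.9999  0.0077 -0.0089] q [-0.55  0.33  1.8  -0.01  1.01  1.3 ] F [ 1.6 -0.4 -0.3] w 0.08726034603290272
shift mm [  46.9 -166.3  -30.3]
turn x -1.5
```

```bash
python3 -m inch '[[87,[0,-55.4,-10],[-0.5,0,0]],[87,[0,-55.4,-10],[-0.5,0,0]],[87,[10,-55.4,-10],[-0.5,0,0]],[87,[35,0,0],[0,0,0]],[87,[0,0,0],[0,0,0]]]'
cat >> to.py <<'E'
if len(sys.argv)>4:
    a=np.radians(float(sys.argv[4]));y=np.array([np.cos(a),np.sin(a),0]);x=np.array([0,0,-1.]);D=np.column_stack([x,y,np.cross(x,y)])
    print("rotvec",np.degrees(R.from_matrix(M.T@D).as_rotvec()).round(2))
E
python3 to.py .528 .0025 .027 -104.1
```

```text
time: 3.62
position: [0.5324, 0.0126, 0.1529]
tool_rot: [0.708, -0.087, -0.697, -0.081]
ft_force: [-0.2, -0.3, -0.9]
grip_width: 0.0869
t 3.625 pos [0.5324 0.0126 0.1529] yaw -103.63 tilt [-0.9998  0.0076 -0.0164] q [-0.18  0.46  1.72 -0.01  0.94  1.63] F [-0.2 -0.3 -0.9] w 0.08694494237551793
shift mm [125.9   9.9   4. ]
turn x 0.5
rotvec [ 0.47 -0.94 -0.43]
```

```bash
python3 -m inch '[[87,[20,9.9,4],[0.5,-0.9,-0.4]],[87,[45,0,0],[0,0,0]],[87,[35,0,0],[0,0,0]],[87,[0,0,0],[0,0,0]]]'; python3 to.py .528 .0025 .027 -104.1
```

```text
time: 4.12
position: [0.5287, -0.0022, 0.0525]
tool_rot: [0.704, -0.09, -0.699, -0.089]
ft_force: [-0.7, 0.1, 0.5]
grip_width: 0.087
t 4.125 pos [ 0.5287 -0.0022  0.0525] yaw -104.52 tilt [-1.0e+00  1.0e-04 -6.2e-03] q [-0.22  0.62  1.8  -0.    0.71  1.61] F [-0.7  0.1  0.5] w 0.08699683768389718
shift mm [25.5 -4.3  2. ]
turn x -0.4
rotvec [-0.42 -0.35 -0.01]
```

```bash
python3 -m inch '[[87,[15,-4.3,2],[-0.4,-0.3,0]],[87,[9.5,0,0],[0,0,0]],[20,[0,0,0],[0,0,0]],[10,[0,0,0],[0,0,0]],[10,[0,0,0],[0,0,0]],[10,[0,0,0],[0,0,0]],[10,[0,0,0],[0,0,0]]]' 40; python3 to.py .528 .0025 .027 -104.1
```

```text
time: 5.0
position: [0.5313, 0.0008, 0.0309]
tool_rot: [0.705, -0.088, -0.698, -0.087]
ft_force: [0.4, 0.3, 0.1]
grip_width: 0.0449
t 5.0 pos [0.5313 0.0008 0.0309] yaw -104.2 tilt [-1.0e+00 -3.0e-04 -9.2e-03] q [-0.21  0.66  1.81 -0.    0.66  1.61] F [0.4 0.3 0.1] w 0.044909160483890063
shift mm [ 3.8 -0.8  3.6]
turn x -0.1
rotvec [-0.1  -0.53  0.02]
```

```bash
python3 -m inch '[[10,[3,0,3],[0,-0.5,0]],[10,[0,0,0],[0,0,0]],[10,[0,0,0],[0,0,0]],[10,[0,0,0],[0,0,0]]]' 40; python3 to.py .528 .0025 .027 -104.1
```

```text
time: 5.5
position: [0.5283, 0.0016, 0.0277]
tool_rot: [0.702, -0.087, -0.702, -0.088]
ft_force: [0.4, 0.6, 0.2]
grip_width: 0.0214
t 5.5 pos [0.5283 0.0016 0.0277] yaw -104.21 tilt [-1.e+00 -3.e-04 -1.e-04] q [-0.21  0.67  1.81  0.    0.67  1.61] F [0.4 0.6 0.2] w 0.021377890769023803
shift mm [ 0.7 -0.8  0.5]
turn x -0.1
rotvec [-0.11 -0.    0.02]
```

```bash
python3 -m inch '[[10,[-20,0,0],[0,0,0]],[10,[-50,0,0],[0,0,0]],[10,[0,48.8,-8.5],[0,0,0]],[10,[0,48.8,-8.5],[0,0,0]],[10,[0,48.8,-8.5],[0,0,0]],[10,[0,48.8,-8.5],[0,0,0]],[10,[0,48.8,-8.5],[0,0,0]],[10,[0,35,-8.5],[0,0,0]],[10,[0,0,0],[0,0,0]]]'; python3 to.py .5066 -.2948 .0655 -103.8
```

```text
time: 6.62
position: [0.5087, -0.2895, 0.0982]
tool_rot: [-0.701, 0.086, 0.702, 0.086]
ft_force: [0.1, -0.1, -1.2]
grip_width: 0.0214
t 6.625 pos [ 0.5087 -0.2895  0.0982] yaw -104.02 tilt [-1.e+00  5.e-04  1.e-03] q [-0.71  0.61  1.62 -0.    0.91  1.11] F [ 0.1 -0.1 -1.2] w 0.02137169512120689
shift mm [32.7  5.6  0.7]
turn x -0.2
rotvec [-0.22  0.06 -0.03]
```

```bash
python3 -m inch '[[10,[20,5.6,0.7],[-0.2,0,0]],[10,[0,0,0],[0,0,0]]]'; python3 to.py .5066 -.2948 .0655 -103.8
python3 - <<'E'
from h import *
t=cv2.resize(imaging.camera("top")[180:270,310:430],None,fx=5,fy=5,interpolation=2);s=cv2.resize(imaging.camera("scene")[140:240,130:250],None,fx=4.5,fy=4.5,interpolation=2)[:, :]
a=np.zeros((450,1140,3),np.uint8);a[:,:600]=t;a[:,600:]=s[:450]
cv2.imwrite("pics/a1.png",cv2.resize(a,(800,316))[:,:,::-1])
E
```

```text
time: 6.88
position: [0.5055, -0.2929, 0.0773]
tool_rot: [-0.701, 0.084, 0.703, 0.086]
ft_force: [-0.6, 0.5, -1.3]
grip_width: 0.0214
t 6.875 pos [ 0.5055 -0.2929  0.0773] yaw -103.84 tilt [-1.     -0.0017  0.0037] q [-0.72  0.64  1.64 -0.    0.87  1.1 ] F [-0.6  0.5 -1.3] w 0.021372036284403765
shift mm [11.8  1.6 -1.6]
turn x -0.0
rotvec [-0.04  0.21  0.1 ]
```

View pics/a1.png

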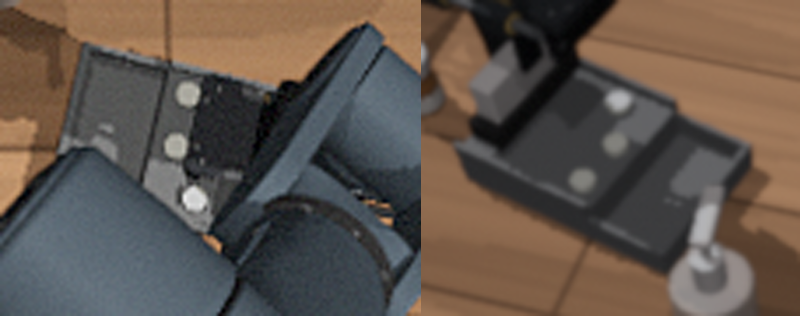

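The scraper hangs over the free end of the plate, between the rims and behind all three tablets (scene crop, 500-560). I'll lower it onto the plate.

```bash
python3 -m inch '[[10,[9,1,-1.6],[0,0.2,0.1]],[10,[3,0,0],[0,0,0]],[10,[0,0,0],[0,0,0]]]'; python3 to.py .5066 -.2948 .0630 -103.8
```

```text
time: 7.35
position: [0.5093, -0.2934, 0.0673]
tool_rot: [0.704, -0.085, -0.7, -0.083]
ft_force: [0.5, -0.6, -0.7]
grip_width: 0.0215
t 7.35 pos [ 0.5093 -0.2934  0.0673] yaw -103.66 tilt [-1.      0.0022 -0.0048] q [-0.71  0.65  1.64  0.    0.84  1.1 ] F [ 0.5 -0.6 -0.7] w 0.021542776608190865
shift mm [4.3 2.  2.3]
turn x 0.1
rotvec [ 0.14 -0.27 -0.13]
```

```bash
python3 -m inch '[[10,[3,1.5,2.3],[0.1,-0.3,-0.1]],[10,[1.5,0,0],[0,0,0]],[10,[0,0,0],[0,0,0]]]'; python3 to.py .5066 -.2948 .0630 -103.8
```

```text
time: 7.72
position: [0.5067, -0.2945, 0.0629]
tool_rot: [-0.702, 0.085, 0.702, 0.085]
ft_force: [-0.0, 0.8, -1.4]
grip_width: 0.0216
t 7.725 pos [ 0.5067 -0.2945  0.0629] yaw -103.77 tilt [-1.e+00  6.e-04  3.e-04] q [-0.72  0.66  1.64 -0.    0.84  1.1 ] F [-0.   0.8 -1.4] w 0.02160150408865855
shift mm [-0.1  0.3  0.1]
turn x 0.0
rotvec [ 0.03  0.02 -0.04]
```

```bash
python3 -m inch '[[10,[0,-8,0],[0,0,0]],[10,[0,-8,0],[0,0,0]],[10,[0,-8,0],[0,0,0]],[10,[0,-8,0],[0,0,0]],[10,[0,-8,0],[0,0,0]]]'; python3 to.py .5305 -.1977 .0630 -103.8
```

```text
time: 8.35
position: [0.5169, -0.253, 0.063]
tool_rot: [-0.702, 0.085, 0.702, 0.085]
ft_force: [-0.0, -0.2, -1.4]
grip_width: 0.0212
t 8.35 pos [ 0.5169 -0.253   0.063 ] yaw -103.78 tilt [-1.e+00  5.e-04  0.e+00] q [-0.65  0.65  1.67 -0.    0.82  1.16] F [-0.  -0.2 -1.4] w 0.02118737342677081
shift mm [ -0.  -56.9  -0. ]
turn x 0.0
rotvec [ 0.02  0.   -0.03]
```

```bash
python3 -m inch '[[10,[0.2,-8,0],[0,0,0]],[10,[0,-8,0],[0,0,0]],[10,[0,-8,0],[0,0,0]],[10,[0,-8,0],[0,0,0]],[10,[0,-8,0],[0,0,0]],[10,[0,-8,0],[0,0,0]],[10,[0,-8,0],[0,0,0]],[10,[0,-4,0],[0,0,0]],[10,[0,0,0],[0,0,0]]]'; python3 to.py .5305 -.1977 .0630 -103.8
python3 - <<'E'
from h import *
t=cv2.resize(imaging.camera("top")[180:270,310:430],None,fx=5,fy=5,interpolation=2);s=cv2.resize(imaging.camera("scene")[140:240,130:250],None,fx=4.5,fy=4.5,interpolation=2)[:, :]
a=np.zeros((450,1140,3),np.uint8);a[:,:600]=t;a[:,600:]=s[:450]
cv2.imwrite("pics/a2.png",cv2.resize(a,(800,316))[:,:,::-1])
E
```

```text
time: 9.48
position: [0.5324, -0.1897, 0.0628]
tool_rot: [-0.702, 0.085, 0.702, 0.084]
ft_force: [-0.8, -0.6, -1.5]
grip_width: 0.0213
t 9.475 pos [ 0.5324 -0.1897  0.0628] yaw -103.71 tilt [-1.e+00  5.e-04  0.e+00] q [-0.54  0.64  1.7  -0.    0.81  1.27] F [-0.8 -0.6 -1.5] w 0.021290144630757322
shift mm [-0.2  8.3 -0.1]
turn x 0.1
rotvec [ 0.09  0.   -0.03]
```

View pics/a2.png

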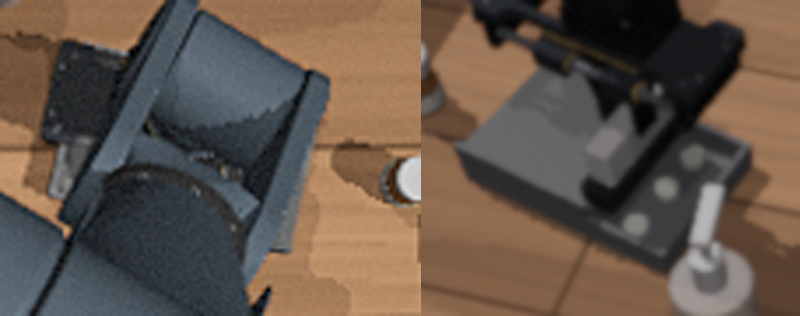

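All three tablets lie in the trough (crop 636,222; 665,188; 692,156). Now I'll carry the scraper back to where it stood.

```bash
python3 -m inch '[[10,[-20,0,0],[0,0,0]],[10,[-20,0,0],[0,0,0]],[10,[0,-46,12.5],[0,0,0]],[10,[0,-46,12.5],[0,0,0]],[10,[0,-46,12.5],[0,0,0]],[10,[0,-46,12.5],[0,0,0]],[10,[0,0,0],[0,0,0]]]'; python3 to.py .5283 .0016 .028 -103.8
```

```text
time: 10.45
position: [0.5298, 0.0012, 0.1042]
tool_rot: [0.703, -0.088, -0.7, -0.086]
ft_force: [-0.1, -1.1, -1.1]
grip_width: 0.0216
t 10.45 pos [0.5298 0.0012 0.1042] yaw -104.14 tilt [-1.      0.0016 -0.0049] q [-0.21  0.54  1.76 -0.    0.84  1.61] F [-0.1 -1.1 -1.1] w 0.021557572371359187
shift mm [76.2 -0.1  1.9]
turn x -0.3
rotvec [-0.34 -0.28 -0.09]
```

```bash
python3 -m inch '[[10,[35,0,1.9],[-0.3,-0.3,-0.1]],[10,[30,0,0],[0,0,0]],[10,[5,0,0],[0,0,0]],[10,[0,0,0],[0,0,0]]]'; python3 to.py .5283 .0016 .028 -104.1
```

```text
time: 10.95
position: [0.5319, -0.0022, 0.0342]
tool_rot: [0.704, -0.086, -0.7, -0.085]
ft_force: [-0.1, -0.6, -0.9]
grip_width: 0.0215
t 10.95 pos [ 0.5319 -0.0022  0.0342] yaw -103.91 tilt [-1.0e+00  9.0e-04 -6.8e-03] q [-0.21  0.66  1.8  -0.    0.68  1.6 ] F [-0.1 -0.6 -0.9] w 0.021540522259077623
shift mm [ 6.2 -2.8  4.4]
turn x 0.2
rotvec [ 0.19 -0.39 -0.05]
```

```bash
python3 -m inch '[[10,[4,-2.8,4.4],[0.2,-0.4,0]],[10,[1.7,0,0],[0,0,0]],[10,[0,0,0],[0,0,0]]]'; python3 to.py .5283 .0016 .028 -104.1
```

```text
time: 11.32
position: [0.5299, 0.0007, 0.0304]
tool_rot: [0.703, -0.088, -0.7, -0.087]
ft_force: [-0.4, -0.0, -0.9]
grip_width: 0.0212
t 11.325 pos [0.5299 0.0007 0.0304] yaw -104.17 tilt [-1.0e+00  8.0e-04 -3.9e-03] q [-0.21  0.66  1.81 -0.    0.67  1.61] F [-0.4 -0.  -0.9] w 0.021226134980888337
shift mm [ 2.4 -0.5  1.8]
turn x -0.1
rotvec [-0.07 -0.23 -0.05]
```

```bash
python3 -m inch '[[10,[1.7,0,1],[0,-0.2,0]],[10,[0.8,0,0],[0,0,0]],[10,[0.5,0,0],[0,0,0]]]'; python3 to.py .5283 .0016 .028 -104.1
```

```text
time: 11.7
position: [0.5294, 0.001, 0.0279]
tool_rot: [0.702, -0.087, -0.701, -0.087]
ft_force: [0.7, 0.5, -0.8]
grip_width: 0.0211
t 11.7 pos [0.5294 0.001  0.0279] yaw -104.16 tilt [-1.0e+00  8.0e-04 -1.7e-03] q [-0.21  0.67  1.81 -0.    0.67  1.61] F [ 0.7  0.5 -0.8] w 0.02111332178142044
shift mm [-0.1 -0.3  1.2]
turn x -0.1
rotvec [-0.06 -0.1  -0.05]
```

```bash
python3 -m inch '[[24,[0,0,0],[0,0,0]],[60,[0,0,0],[0,0,0]],[60,[0,0,0],[0,0,0]],[70,[0,0,0],[0,0,0]],[70,[-5,0,0],[0,0,0]],[75,[-40,0,0],[0,0,0]],[75,[-55,0,0],[0,0,0]],[75,[-55,0,0],[0,0,0]]]'; python3 to.py .5455 .230 .19 -104.1
```

```text
time: 12.7
position: [0.5263, 0.0016, 0.1835]
tool_rot: [-0.698, 0.087, 0.705, 0.087]
ft_force: [-0.0, 0.4, -0.3]
grip_width: 0.0742
t 12.7 pos [0.5263 0.0016 0.1835] yaw -104.17 tilt [-1.      0.0012  0.009 ] q [-0.21  0.42  1.69 -0.    1.04  1.61] F [-0.   0.4 -0.3] w 0.07416877415818258
shift mm [  -6.4 -226.1   37.3]
turn x -0.1
rotvec [-0.07  0.52 -0.07]
```

```bash
python3 -m inch '[[75,[-7,-45,7.4],[0,0.5,0]],[75,[0,-45,7.4],[0,0,0]],[75,[0,-45,7.4],[0,0,0]],[75,[0,-45,7.4],[0,0,0]],[75,[0,-45,7.4],[0,0,0]],[75,[0,0,0],[0,0,0]]]'; python3 to.py .5455 .230 .19 -104.1
python3 - <<'E'
from h import *
t=cv2.resize(imaging.camera("top")[160:270,170:310],None,fx=4,fy=4,interpolation=2);s=cv2.resize(imaging.camera("scene")[160:260,220:420],None,fx=3.9,fy=4.4,interpolation=2)
s=cv2.resize(imaging.camera("scene")[160:260,220:420],(800,400),interpolation=2)
cv2.imwrite("pics/a3.png",s[:,:,::-1])
E
```

```text
time: 13.45
position: [0.5513, 0.2342, 0.1997]
tool_rot: [0.708, -0.088, -0.695, -0.088]
ft_force: [-0.1, -0.2, 0.2]
grip_width: 0.0746
t 13.45 pos [0.5513 0.2342 0.1997] yaw -104.36 tilt [-0.9998 -0.0023 -0.0181] q [ 0.22  0.48  1.51 -0.01  1.13  2.04] F [-0.1 -0.2  0.2] w 0.07455872952315439
shift mm [9.6 5.5 4.7]
turn x -0.3
rotvec [-0.26 -1.04  0.13]
```

View pics/a3.png

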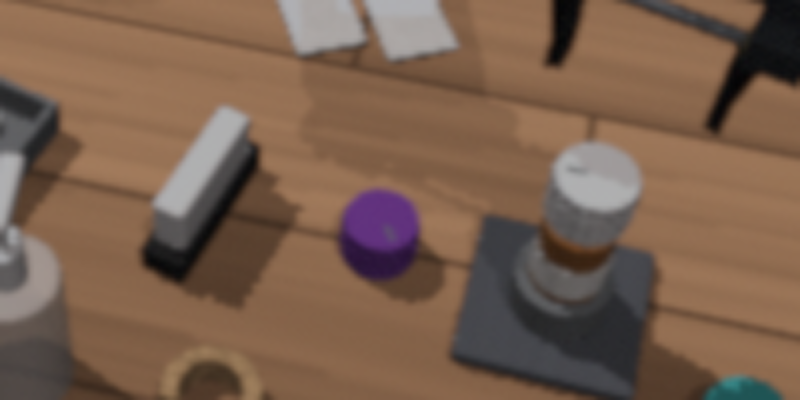

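The scraper stands upright at crop (200,190). The white cap on the bottle in the stand is at (597,172), under the open fingers; the purple cap (380,232) and turquoise cap (742,390) are the loose look-alikes. I'm descending on the white one.

```bash
python3 -m inch '[[75,[10,5.5,4.7],[-0.3,-1,0.1]],[75,[35,0,0],[0,0,0]],[75,[0,0,0],[0,0,0]]]'; python3 to.py .546 .230 .109 -104.1
```

```text
time: 13.98
position: [0.5442, 0.2218, 0.1528]
tool_rot: [-0.7, 0.091, 0.703, 0.089]
ft_force: [0.7, 0.6, 0.1]
grip_width: 0.0751
t 13.975 pos [0.5442 0.2218 0.1528] yaw -104.57 tilt [-1.      0.003   0.0034] q [ 0.2   0.53  1.57 -0.    1.04  2.02] F [0.7 0.6 0.1] w 0.07507083015146489
shift mm [43.8 -8.5  0.2]
turn x -0.5
rotvec [-0.47  0.2  -0.17]
```

```bash
python3 -m inch '[[75,[0,-7.5,0.2],[-0.5,0.2,-0.2]],[75,[0,0,0],[0,0,0]]]'; python3 to.py .546 .230 .109 -104.1
```

```text
time: 14.22
position: [0.5472, 0.2285, 0.1543]
tool_rot: [0.702, -0.087, -0.701, -0.088]
ft_force: [-0.2, 0.2, 0.4]
grip_width: 0.0749
t 14.225 pos [0.5472 0.2285 0.1543] yaw -104.15 tilt [-1.     -0.0017 -0.0019] q [0.21 0.54 1.56 0.   1.04 2.02] F [-0.2  0.2  0.4] w 0.07491064250265718
shift mm [45.3 -1.1  1.7]
turn x -0.0
rotvec [-0.05 -0.11  0.1 ]
```

```bash
python3 -m inch '[[75,[15,-1,1.5],[0,0,0]],[75,[15,0,0],[0,0,0]],[75,[14,0,0],[0,0,0]],[75,[0,0,0],[0,0,0]]]'; python3 to.py .546 .230 .109 -104.1
```

```text
time: 14.72
position: [0.5463, 0.2302, 0.108]
tool_rot: [0.703, -0.086, -0.701, -0.087]
ft_force: [-0.4, 0.8, 0.2]
grip_width: 0.075
t 14.725 pos [0.5463 0.2302 0.108 ] yaw -104.11 tilt [-1.     -0.0022 -0.003 ] q [0.21 0.6  1.6  0.   0.94 2.03] F [-0.4  0.8  0.2] w 0.07498152969973694
shift mm [-1.   0.3  0.2]
turn x -0.0
rotvec [-0.01 -0.17  0.13]
```

```bash
python3 -m inch '[[40,[-1,0,0],[0,-0.2,0.1]],[40,[0,0,0],[0,0,0]],[40,[0,0,0],[0,0,0]],[40,[0,0,0],[0,0,0]],[40,[0,0,0],[0,0,0]]]' 12; python3 to.py .546 .230 .109 -104.1
```

```text
time: 15.35
position: [0.5464, 0.2283, 0.1096]
tool_rot: [-0.702, 0.087, 0.702, 0.085]
ft_force: [0.7, 2.0, -2.9]
grip_width: 0.0468
t 15.35 pos [0.5464 0.2283 0.1096] yaw -104.04 tilt [-1.0e+00  3.1e-03 -1.0e-04] q [ 0.21  0.6   1.6  -0.    0.95  2.03] F [ 0.7  2.  -2.9] w 0.04679405173819504
shift mm [ 0.6 -1.6  0.8]
turn x 0.1
rotvec [ 0.06 -0.   -0.18]
```

```bash
python3 -m inch '[[40,[0,0,0],[0,0,0]],[40,[0,0,0],[0,0,0]],[40,[4,0,0],[0,0,0]],[40,[4,0,0],[0,0,0]],[40,[3,0,0],[0,0,0]]]' 45; python3 to.py .546 .229 .102 -104.1
```

```text
time: 15.98
position: [0.5466, 0.2283, 0.1046]
tool_rot: [0.702, -0.087, -0.701, -0.085]
ft_force: [-4.4, -2.5, 15.1]
grip_width: 0.0461
t 15.975 pos [0.5466 0.2283 0.1046] yaw -103.97 tilt [-1.      0.0031 -0.002 ] q [ 0.21  0.6   1.6  -0.    0.94  2.03] F [-4.4 -2.5 15.1] w 0.04606640601136224
shift mm [ 2.6 -0.5  0.7]
turn x 0.1
rotvec [ 0.13 -0.11 -0.18]
```

```bash
python3 -m inch '[[40,[5,0,0],[0,0,0]],[40,[5,0,0],[0,0,0]],[40,[5,0,0],[0,0,0]]]'; python3 to.py .546 .229 .102 -104.1
```

```text
time: 16.35
position: [0.5468, 0.2283, 0.1011]
tool_rot: [0.704, -0.087, -0.7, -0.084]
ft_force: [-9.0, -3.8, 32.5]
grip_width: 0.0454
t 16.35 pos [0.5468 0.2283 0.1011] yaw -103.89 tilt [-1.      0.0031 -0.0054] q [ 0.21  0.61  1.6  -0.01  0.93  2.03] F [-9.  -3.8 32.5] w 0.04544173582041581
shift mm [-0.9 -0.4  0.9]
turn x 0.2
rotvec [ 0.21 -0.31 -0.18]
```

```bash
python3 -m inch '[[40,[4,0,0.5],[-9,-0.3,-0.2]],[40,[4,0,0],[-9,0,0]],[40,[4,0,0],[-9,0,0]]]'; python3 to.py .546 .229 .102 -44
```

```text
time: 16.73
position: [0.5469, 0.2295, 0.1012]
tool_rot: [0.704, 0.086, -0.7, 0.085]
ft_force: [-6.6, -3.2, 20.9]
grip_width: 0.0458
t 16.725 pos [0.5469 0.2295 0.1012] yaw -76.17 tilt [-1.0e+00 -9.0e-04 -5.5e-03] q [0.21 0.61 1.61 0.   0.92 1.54] F [-6.6 -3.2 20.9] w 0.04577016406580038
shift mm [-0.8  0.2  1. ]
turn x -32.2
rotvec [-32.17  -0.32  -0.04]
```

```bash
python3 -m inch '[[40,[4,0,0.5],[-9,-0.3,0]],[40,[4,0,0],[-9,0,0]],[40,[3,0,0],[-9,0,0]],[40,[3,0,0],[-5,0,0]]]'; python3 to.py .546 .229 .102 -44
python3 - <<'E'
from h import *
s=imaging.camera("scene");cv2.imwrite("pics/a4.png",cv2.resize(s[150:250,300:440],(784,560),interpolation=2)[:,:,::-1])
E
```

```text
time: 17.23
position: [0.5463, 0.2303, 0.1013]
tool_rot: [0.651, 0.281, -0.647, 0.281]
ft_force: [-3.6, -2.7, 15.2]
grip_width: 0.0456
t 17.225 pos [0.5463 0.2303 0.1013] yaw -43.23 tilt [-1.      0.0017 -0.0049] q [0.21 0.61 1.61 0.   0.92 0.96] F [-3.6 -2.7 15.2] w 0.04560064193156078
shift mm [-0.7  0.7  1.2]
turn x 0.8
rotvec [ 0.77 -0.28 -0.1 ]
```

View pics/a4.png

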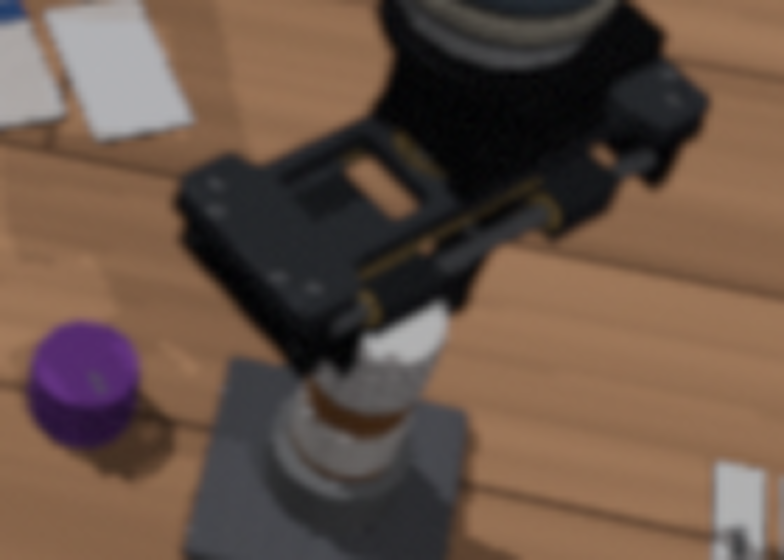

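The fingers hold the cap on the bottle (crop 400,340). The tool has turned 60.7°, but the cap's mark is hidden. I'll lift gently and watch the force.

```bash
python3 -m inch '[[40,[-3,0,0],[0,-0.3,-0.1]],[40,[-4,0,0],[0,0,0]],[40,[-4,0,0],[0,0,0]],[40,[-3,0,0],[0,0,0]]]'; python3 to.py .546 .229 .169 -44
```

```text
time: 17.77
position: [0.5458, 0.2301, 0.1167]
tool_rot: [-0.648, -0.281, 0.649, -0.282]
ft_force: [0.3, -1.4, -1.4]
grip_width: 0.0456
t 17.775 pos [0.5458 0.2301 0.1167] yaw -43.08 tilt [-1.e+00  5.e-04  7.e-04] q [ 0.21  0.59  1.59 -0.    0.96  0.96] F [ 0.3 -1.4 -1.4] w 0.04558235317373686
shift mm [-52.3   0.9   0.8]
turn x 0.9
rotvec [ 0.92  0.04 -0.03]
```

The cap is free: it's 7 mm above its locked height with no resistance. Lifting it so the lower edge is about 6 cm above the rim puts the TCP at about 0.18.

```bash
python3 -m inch '[[40,[-15,0,0],[0,0,0]],[40,[-15,0,0],[0,0,0]],[40,[-15,0,0],[0,0,0]],[40,[-13,0,0],[0,0,0]],[40,[-4,0,0],[0,0,0]],[40,[0,0,0],[0,0,0]]]'; python3 to.py .546 .2295 .1805 -43
```

```text
time: 18.52
position: [0.5474, 0.2316, 0.1852]
tool_rot: [0.651, 0.281, -0.647, 0.281]
ft_force: [0.2, -0.7, -1.4]
grip_width: 0.0457
t 18.525 pos [0.5474 0.2316 0.1852] yaw -43.1 tilt [-1.      0.0022 -0.0048] q [0.21 0.5  1.53 0.   1.11 0.96] F [ 0.2 -0.7 -1.4] w 0.04566981934435024
shift mm [4.7 0.3 2.5]
turn x -0.1
rotvec [-0.1  -0.27 -0.12]
```

```bash
python3 -m inch '[[40,[4.5,0.3,2.5],[0,-0.3,-0.1]],[40,[0,0,0],[0,0,0]],[40,[0,0,0],[0,0,0]],[40,[0,0,0],[0,0,0]],[40,[0,0,0],[0,0,0]]]'; python3 to.py .546 .2295 .1805 -43
python3 - <<'E'
from h import *
s=imaging.camera("scene");t=imaging.camera("top")
for c in("scene","top"):
    for n,z in(("cap",.177),("bottle_mouth",.118),("scraper",0)):
        for r in imaging.tip_of(c,n)[:3]: print(c,n,round(r["confidence"],2),np.round(r["pixel"]),at(c,r["pixel"],z).round(3)[:2])
cv2.imwrite("pics/a5.png",cv2.resize(s[130:290,110:440],(800,388),interpolation=2)[:,:,::-1])
print(proj("scene",[.546,.2295,.177]))
E
```

```text
time: 19.15
position: [0.5445, 0.229, 0.1782]
tool_rot: [-0.647, -0.281, 0.651, -0.281]
ft_force: [-0.5, -0.4, -0.2]
grip_width: 0.0459
t 19.15 pos [0.5445 0.229  0.1782] yaw -43.11 tilt [-1.     -0.0023  0.0045] q [ 0.21  0.51  1.54 -0.    1.1   0.96] F [-0.5 -0.4 -0.2] w 0.04588047375007481
shift mm [-2.3  0.8 -1.4]
turn x -0.1
rotvec [-0.11  0.26  0.13]
scene cap 0.88 [314. 224.] [0.657 0.124]
scene cap 0.82 [405. 268.] [0.71  0.306]
scene cap 0.8 [373. 193.] [0.548 0.231]
scene bottle_mouth 0.98 [363. 206.] [0.541 0.22 ]
scene bottle_mouth 0.31 [226. 254.] [ 0.735 -0.039]
scene scraper 0.88 [271. 212.] [0.528 0.001]
top cap 0.77 [245. 221.] [0.516 0.107]
top scraper 0.95 [282. 222.] [0.526 0.009]
[372.89075169 192.40959104]
```

View pics/a5.png

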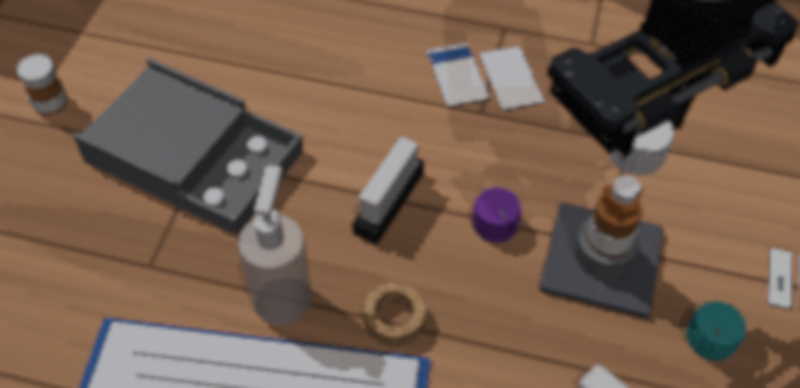

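The cap is held above the open bottle (650,145), the three tablets are in the trough, the scraper is upright, and nothing else has moved. I'll confirm it's still, then hand in.

```bash
python3 -m inch '[[40,[0,0,0],[0,0.2,0.1]],[40,[0,0,0],[0,0,0]],[40,[0,0,0],[0,0,0]]]'; python3 to.py .546 .2295 .1805 -43; python3 -c "
from h import *
print(np.round(get_obs()['joint_velocities'],4)); print(robot.hand_in())"
```

```text
time: 19.92
position: [0.5445, 0.229, 0.1785]
tool_rot: [-0.649, -0.281, 0.649, -0.281]
ft_force: [0.0, 0.1, -1.9]
grip_width: 0.0456
t 19.925 pos [0.5445 0.229  0.1785] yaw -43.1 tilt [-1.e+00 -1.e-04  4.e-04] q [ 0.21  0.5   1.54 -0.    1.1   0.96] F [ 0.   0.1 -1.9] w 0.04562400412553716
shift mm [-2.   0.8 -1.3]
turn x -0.1
rotvec [-0.1   0.02  0.01]
[-0.0006  0.      0.0005 -0.001  -0.0022 -0.0023]
the job is handed in; nothing more can be done
None
```

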